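# Probe the empty well, then load the jar

## Task

Of the three covered wells in the teal chilled block, one is empty: its white cover lies level with the block, while the covers of the full wells stand up on yellow skirts. Before touching the jars, prove that the well is empty by pushing its cover all the way down with the empty, closed fingers; then stand the blue-lidded jar upright in that well, lowering it to the bottom before letting go. Leave the orange-lidded jar standing where it is.

Things in the scene. Friction and masses are not known exactly. Their poses are not given: they have to be found in the camera images.
- blue_jar_mid (a point): Centre (half-way up, 55 mm above its foot) of the blue-lidded jar: upright, round, 46 mm in diameter over its whole height, 110 mm tall, pale grey with a white paper band and a 28 mm high blue lid, 0.14 to 0.28 kg, loose on the bench. z up along it. Grip its upper half to keep the fingers above the block. Like jars with orange and white lids stand at least 90 mm away, places swapped.
- well_mouth (a point): Fixed centre of the empty well's mouth, at the block's rim, 72 mm above the bench. z up; x, y parallel to its sides. Square well, 62 mm inside, walls 11 mm; its white cover plate (60 mm square) is 0 to 4 mm below the rim at first, 25 mm when fully down, and the jar stands on it. The rigid full wells are 90 or 180 mm off along y, tops 18 mm above the rim. Any of the 3 places may be the empty one.
- cover (a joint): How far the empty well's cover is pushed down below the rim, in m: 0 level with the rim, 0.025 fully down on its stop. It slides straight down against a steady friction of about 6 N and stays where it is left; the jar's weight alone does not move it.
- orange_jar_mid (a point): Centre (half-way up, 55 mm above its foot) of the orange-lidded jar, same shape and size as the blue-lidded one, z axis up; a bystander that must stay standing where it is.

How it is judged:
By the outcome, as a careful person would: the job done as asked, in the order asked, and still so for the second after the job is handed in, with the robot touching nothing.
It also fails if it takes over 54 s, if anything falls off the work surface, if the arm or the gripper's body presses on something with over 40 N, if the wrist force passes 120 N, or if a joint passes its speed limit or range.

## Robot

A 6-joint arm with a two-finger parallel gripper is mounted at the origin on the work surface. World frame = base frame: x ahead of the robot, y to its left, z up, the work surface at z = 0. Lengths are in m, angles in rad, forces in N, time in s.
With the tool pointing down it reaches from about 0.35 to 0.775 m from the base axis. Payload 5.5 kg.
Tool frame: the origin (TCP) lies between the finger pads; the fingertips stand 8 mm ahead of it and the grasp point (between the pads) lies 11 mm behind it (env.tcp_to_tips is the distance from the TCP to the fingertips, in m); z points along the fingers, y is the direction in which the jaws open and shut (so a half turn about z gives the same grasp; the last joint's range is limited). The gripper opens to 85 mm and grips with 20 to 120 N. Pads are 22 mm wide; open, the fingers measure 114 mm over their backs; the gripper's body (76 mm by 85 mm) begins 54 mm behind the grasp point. The pads swing forward as they close: fully open they stand 13 mm farther back than shut.
Start: joints at [1.19, 0.313, 0.046, 1.304, 0, 1.431], TCP at [0.137, 0.558, 0.239] pointing down, gripper open.
Joint ranges: [-2.76, 2.76], [-0.86, 1.69], [-1.03, 1.26], [-2.2, 2.34], [-1.47, 1.5], [-3.14, 3.14]. Speed limits (rad/s): [2.57, 2.57, 3.14, 3.14, 3.14, 3.14].

## Interface

Orientations are given as a unit quaternion [w, x, y, z].
In Python, from workcell import readout, optics, workorder, env gives the robot as it stands.
- The arm moves only by the shell command python3 -m handwheel 'ROWS' [FORCE]. ROWS is a JSON object of lists of equal length, an entry for each row: "slide": the shift along the tool's x, y, z in m, a list of three; "turn": the turn, a rotation vector about the tool's x, y, z in degrees, a list of three; "fingers": the opening, from 0 (shut) to 1 (fully open). A call has 1 to 12 rows; each row is the pose to reach, as a shift and turn from the pose measured when the call began, along the tool's axes at that moment; what a row does not reach only later rows make up. A row lasts 1/12 s, in which the tool goes at most 41.7 mm and 7.16 degrees, less where a joint would pass 70% of its speed; a pose out of reach is approached as far as the arm can. A call with a gripper value outside its range is refused whole. The fingers move at their own pace and stop on an object; FORCE is the grip in N (left out, the last holds). Time passes only in rows, so rows that repeat a pose let the fingers close. It gives the time, the measured TCP pose, the force and the opening at its end, in the units of the state.
- readout.get_state(): the state, without advancing time (a new reading comes with each control period).
- optics.read_camera(name): name is "side" or "top"; returns a dict with "frame" (384x512x3 uint8, red, green, blue), "depth" (384x512 float32, m along the optical axis (not along the pixel's ray), 0 where there is no reading), "intrinsics" (3x3 intrinsics, pixels), "R" (3x3) and "t" (3): a world point X has camera coordinates R X + t. Camera axes: x right, y down, z forward; pixel columns grow to the right and rows downward; lengths in m; the calibration is good to about 2 mm. A picture is of the moment at which its call begins.
- workorder.hand_in(): hands the job in, once; it reports no verdict.
The state is a dict: "clock": time; "joint_pos": joint angles; "qvel": joint speeds; "tau": joint torques, N m; "tcp_pos": TCP position; "orientation": TCP orientation; "wrist_force": force on the tool from outside, world axes, zero at the start; "ft_torque": the same for the moment, N m; "finger_gap": finger opening in m.
Only numpy, scipy, OpenCV 4.12 (cv2) and the standard library are available. Lean on these libraries where they do the work, as an engineer would, in place of code of your own. Each camera call takes 0.05 s, during which the arm holds its last target.

## Working session

There is one attempt and no reset: what is moved stays moved. The work goes in short steps, Python scripts to look and compute and a shell command to move; the robot and the scene stay as the last step left them, time stands still between calls to the robot, and variables do not carry over. Pictures are saved under pics/ and viewed, and the job is handed in when it is done.

```bash
ls; mkdir -p pics
cat > h.py <<'E'
import numpy as np, cv2
from scipy.spatial.transform import Rotation as Rot
from workcell import readout, optics, workorder, env
def snap(name, fn):
    c=optics.read_camera(name); cv2.imwrite('pics/'+fn+'.png',c['frame'][:,:,::-1]); np.savez('pics/'+fn+'.npz',**c); return c
def pts(c):
    d=c['depth']; K=c['intrinsics']; v,u=np.mgrid[:d.shape[0],:d.shape[1]]
    P=np.stack([(u-K[0,2])/K[0,0]*d,(v-K[1,2])/K[1,1]*d,d],-1)
    return (P-c['t'])@c['R']
def ray(c,u,v,z):
    K=c['intrinsics']; d=np.array([(u-K[0,2])/K[0,0],(v-K[1,2])/K[1,1],1.])@c['R']; o=-c['R'].T@c['t']
    return o+d*(z-o[2])/d[2]
E
python3 - <<'E'
from h import *
for n in('top','side'):
    c=snap(n,n+'0'); print(n,c['intrinsics'].round(1).tolist(),(-c['R'].T@c['t']).round(3),c['R'].round(3).tolist())
s=readout.get_state()
for k,v in s.items(): print(k,np.round(v,4))
print(Rot.from_quat(np.roll(s['orientation'],-1)).as_matrix().round(3), env.tcp_to_tips)
E
```

```text
pics
top [[469.7, 0.0, 251.2], [0.0, 469.7, 186.7], [0.0, 0.0, 1.0]] [ 0.378 -0.04   1.208] [[-0.003, -1.0, -0.009], [-0.988, 0.004, -0.152], [0.152, 0.008, -0.988]]
side [[408.5, 0.0, 255.7], [0.0, 408.5, 192.5], [0.0, 0.0, 1.0]] [ 0.196 -0.517  0.604] [[0.782, -0.623, -0.016], [-0.415, -0.501, -0.759], [0.465, 0.6, -0.651]]
clock 0.1
joint_pos [1.1904 0.3139 0.0451 1.3036 0.     1.4312]
qvel [ 0.0002 -0.0016  0.0049 -0.0022  0.0005  0.0023]
tau [ 4.50000e-03 -4.81725e+01  2.99243e+01  1.27000e-02 -0.00000e+00
 -0.00000e+00]
tcp_pos [0.137  0.558  0.2385]
orientation [-2.000e-04  1.201e-01  9.928e-01 -8.000e-04]
wrist_force [0.2679 0.2859 0.184 ]
ft_torque [ 0.0422 -0.0141  0.0528]
finger_gap 0.0857
[[-0.971  0.239 -0.001]
 [ 0.239  0.971 -0.002]
 [ 0.    -0.002 -1.   ]] 0.008
```

View pics/top0.png

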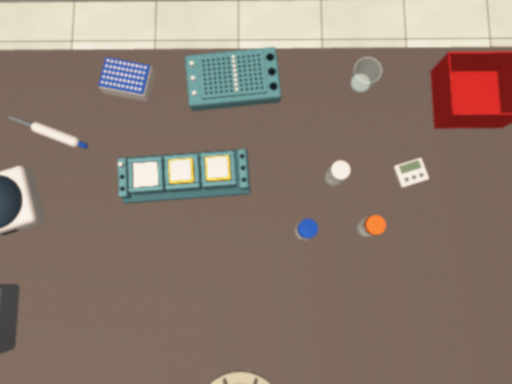

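View pics/side0.png

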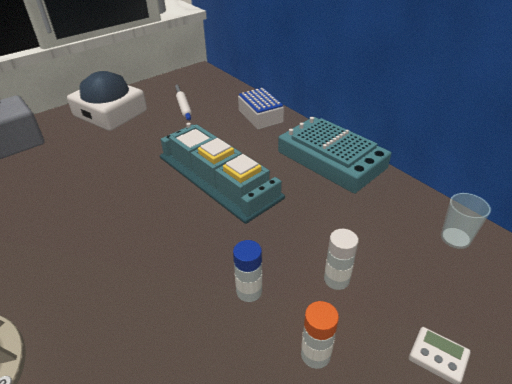

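The top view shows the empty well at the left end of the block, about (145,174): a white cover with no yellow skirt. The full wells are at (181,170) and (218,168). The blue lid is at (308,229), orange at (376,225) and white at (341,170). The side view agrees: flat cover at (193,140), blue lid at (248,255).

```bash
cat >> h.py <<'E'
def jar_lids(c):
    hsv=cv2.cvtColor(c['frame'],cv2.COLOR_RGB2HSV); out={}
    for n,lo,hi in(('blue',(105,150,60),(128,255,255)),('orange',(3,180,150),(14,255,255))):
        m=cv2.inRange(hsv,lo,hi); m=cv2.morphologyEx(m,cv2.MORPH_OPEN,np.ones((3,3)))
        k,l,s,ce=cv2.connectedComponentsWithStats(m); out[n]=[(s[i].tolist(),ce[i].round(1).tolist(),l==i) for i in range(1,k) if s[i,4]>60]
    return out
E
python3 - <<'E'
from h import *
for n in('top','side'):
    c=dict(np.load(f'pics/{n}0.npz')); P=pts(c)
    for k,L in jar_lids(c).items():
        for s,ce,m in L:
            p=P[m&(c['depth']>0)]; 
            if n=='side' and s[1]<230: continue
            t=p[(p[:,2]>0.104)]
            print(n,k,s,ce,'zmax',p[:,2].max().round(3),'top n',len(t), t.mean(0).round(4) if len(t) else '', (t[:,:2].min(0)+t[:,:2].max(0))/2 if len(t) else '', np.ptp(t[:,:2],axis=0) if len(t) else '')
    # white cover & rim
    hsv=cv2.cvtColor(c['frame'],cv2.COLOR_RGB2HSV)
    m=cv2.inRange(hsv,(0,0,170),(179,60,255))
    k,l,st,ce=cv2.connectedComponentsWithStats(m,connectivity=4)
    for i in range(1,k):
        q=P[(l==i)&(c['depth']>0)]
        if st[i,4]>100 and len(q):
            q0=np.median(q,0)
            if .3<q0[0]<.8 and .03<q0[2]<.13: 
                cc=max(cv2.findContours((l==i).astype(np.uint8),cv2.RETR_EXTERNAL,cv2.CHAIN_APPROX_NONE)[0],key=len)
                r=cv2.minAreaRect(cc); cor=np.array([ray(c,*b,q0[2]) for b in cv2.boxPoints(r)])
                print(n,'white',st[i].tolist(),q0.round(4),'rect c',cor.mean(0).round(4),'sides',np.linalg.norm(np.diff(cor,axis=0),axis=1).round(4),'ang',np.degrees(np.arctan2(*(cor[1]-cor[0])[1::-1])).round(1))
                zs=P[st[i,1]-6:st[i,1]+st[i,3]+6,st[i,0]-6:st[i,0]+st[i,2]+6,2]; print(np.percentile(zs,[5,25,50,75,95]).round(4))
E
```

```text
top blue [299, 220, 18, 17, 256] [307.6, 228.0] zmax 0.119 top n 254 [ 0.4491 -0.1617  0.1112] [ 0.44920567 -0.16152635] [0.03741729 0.04032484]
top orange [366, 216, 19, 18, 285] [374.9, 224.6] zmax 0.117 top n 281 [ 0.4566 -0.3188  0.1112] [ 0.45678207 -0.31926704] [0.03983753 0.0428063 ]
top white [207, 157, 21, 21, 389] [0.5987 0.052  0.091 ] rect c [0.5994 0.0517 0.091 ] sides [0.0479 0.0485 0.0476] ang -85.8
[0.0615 0.0729 0.0832 0.0902 0.0933]
top white [133, 160, 27, 29, 695] [0.586  0.2299 0.0697] rect c [0.5864 0.229  0.0697] sides [0.0646 0.0702 0.064 ] ang -90.3
[0.0074 0.0637 0.0695 0.0721 0.075 ]
top white [170, 160, 21, 21, 388] [0.5921 0.1419 0.0905] rect c [0.593  0.1413 0.0905] sides [0.048  0.0486 0.0477] ang -86.1
[0.0532 0.0727 0.0828 0.0897 0.093 ]
top white [330, 160, 21, 20, 326] [ 0.5879 -0.243   0.1112] rect c [ 0.5874 -0.2416  0.1112] sides [0.0475 0.0459 0.0472] ang -90.3
[-0.002   0.0009  0.0039  0.1087  0.1133]
top white [0, 166, 35, 66, 895] [0.5232 0.5339 0.069 ] rect c [0.5275 0.5446 0.069 ] sides [0.0847 0.1612 0.0829] ang -90.3Traceback (most recent call last):
  File "<stdin>", line 22, in <module>
    return _quantile_unchecked(
        a, q, axis, out, overwrite_input, method, keepdims, weights)
    return _ureduce(a,
                    func=_quantile_ureduce_func,
    ...<5 lines>...
                    overwrite_input=overwrite_input,
                    method=method)
    r = func(a, **kwargs)
    result = _quantile(arr,
                       quantiles=q,
    ...<2 lines>...
                       out=out,
                       weights=wgt)
    slices_having_nans = np.isnan(arr[-1, ...])
                                  ~~~^^^^^^^^^
IndexError: index -1 is out of bounds for axis 0 with size 0
```

Run:
```python
from h import *
c=dict(np.load('pics/top0.npz')); 
a=c['frame'][140:215,105:260,::-1]; cv2.imwrite('pics/zt.png',cv2.resize(a,None,fx=5,fy=5,interpolation=cv2.INTER_CUBIC))
P=pts(c)
for v in (165,172,174,180): print(v,[tuple(P[v,u].round(3)) for u in range(122,170,3)])
```

```text
165 [(np.float64(0.609), np.float64(0.29), np.float64(0.068)), (np.float64(0.612), np.float64(0.286), np.float64(0.055)), (np.float64(0.608), np.float64(0.273), np.float64(0.073)), (np.float64(0.608), np.float64(0.266), np.float64(0.074)), (np.float64(0.609), np.float64(0.259), np.float64(0.072)), (np.float64(0.609), np.float64(0.252), np.float64(0.071)), (np.float64(0.609), np.float64(0.245), np.float64(0.07)), (np.float64(0.609), np.float64(0.237), np.float64(0.07)), (np.float64(0.609), np.float64(0.23), np.float64(0.068)), (np.float64(0.609), np.float64(0.222), np.float64(0.07)), (np.float64(0.609), np.float64(0.215), np.float64(0.068)), (np.float64(0.609), np.float64(0.207), np.float64(0.069)), (np.float64(0.608), np.float64(0.199), np.float64(0.073)), (np.float64(0.608), np.float64(0.191), np.float64(0.075)), (np.float64(0.614), np.float64(0.191), np.float64(0.042)), (np.float64(0.607), np.float64(0.177), np.float64(0.075))]
172 [(np.float64(0.594), np.float64(0.292), np.float64(0.056)), (np.float64(0.593), np.float64(0.284), np.float64(0.059)), (np.float64(0.597), np.float64(0.
[... 1976 characters left out ...]
float64(0.572), np.float64(0.259), np.float64(0.067)), (np.float64(0.571), np.float64(0.251), np.float64(0.071)), (np.float64(0.571), np.float64(0.243), np.float64(0.072)), (np.float64(0.572), np.float64(0.237), np.float64(0.067)), (np.float64(0.572), np.float64(0.229), np.float64(0.068)), (np.float64(0.572), np.float64(0.222), np.float64(0.067)), (np.float64(0.571), np.float64(0.214), np.float64(0.069)), (np.float64(0.571), np.float64(0.206), np.float64(0.07)), (np.float64(0.57), np.float64(0.198), np.float64(0.074)), (np.float64(0.571), np.float64(0.191), np.float64(0.072)), (np.float64(0.573), np.float64(0.187), np.float64(0.056)), (np.float64(0.57), np.float64(0.176), np.float64(0.074))]
```

View pics/zt.png

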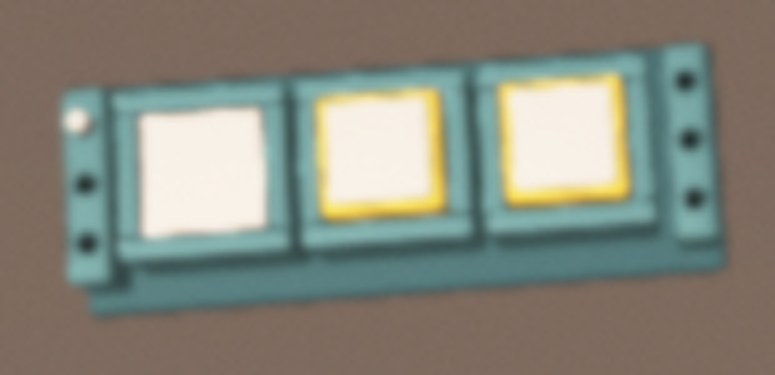

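The zoom confirms the plain white cover in the left (+y) well at about (133–160, 160–188). The block is turned about 4°. Next I check it against the side view and compute the first move.

```bash
cat >> h.py <<'E'
def whites(c,zs=None):
    P=pts(c); hsv=cv2.cvtColor(c['frame'],cv2.COLOR_RGB2HSV); m=cv2.inRange(hsv,(0,0,170),(179,60,255)); o=[]
    for cc in cv2.findContours(m,cv2.RETR_EXTERNAL,cv2.CHAIN_APPROX_NONE)[0]:
        if cv2.contourArea(cc)<80: continue
        mm=np.zeros(m.shape,np.uint8); cv2.drawContours(mm,[cc],-1,255,-1)
        q=np.median(P[(mm>0)&(c['depth']>0)],0) if ((mm>0)&(c['depth']>0)).any() else np.zeros(3)
        if .5<q[0]<.7 and 0<q[1]<.3 and .03<q[2]<.13:
            z=q[2] if zs is None else zs
            w=np.array([ray(c,*p[0],z)[:2] for p in cc]); r=cv2.minAreaRect((w*1000).astype(np.float32))
            o.append((q.round(4),np.round(r[0],1),np.round(r[1],1),round(r[2],1)))
    return o
def plan(x,y,z,yaw=None):
    s=readout.get_state(); R0=Rot.from_quat(np.roll(s['orientation'],-1)); p=np.array(s['tcp_pos'])
    if yaw is None: yc=R0.as_matrix()[:,1]; yaw=np.degrees(np.arctan2(yc[1],yc[0]))
    a=np.radians(yaw); yv=np.array([np.cos(a),np.sin(a),0]); zv=np.array([0,0,-1.]); xv=np.cross(yv,zv)
    R1=Rot.from_matrix(np.stack([xv,yv,zv],1))
    print('t',s['clock'],'p',p.round(4),'F',np.round(s['wrist_force'],1),'gap',round(s['finger_gap'],4),'slide',R0.inv().apply(np.array([x,y,z])-p).round(4),'turn',np.degrees((R0.inv()*R1).as_rotvec()).round(2))
E
python3 - <<'E'
from h import *
for n in('top','side'):
    c=dict(np.load(f'pics/{n}0.npz'))
    for w in whites(c): print(n,*w)
    if n=='side':
        P=pts(c); hsv=cv2.cvtColor(c['frame'],cv2.COLOR_RGB2HSV); 
        for k,L in jar_lids(c).items():
            for s,ce,m in L:
                p=P[m&(c['depth']>0)]
                if len(p): 
                    t=p[p[:,2]>.107]; print(k,s,ce,p.mean(0).round(3),len(t),t.mean(0).round(4) if len(t) else '')
plan(.587,.230,.18,4)
E
```

```text
top [0.5921 0.1419 0.0905] [593.  141.5] [48.6 48.1] 3.9
top [0.586  0.2299 0.0697] [586.7 229. ] [69.6 64.2] 2.0
top [0.5987 0.052  0.091 ] [599.4  51.8] [48.5 47.9] 4.2
side [0.5992 0.0509 0.0899] [599.5  51.7] [50.5 48.7] 4.5
side [0.593  0.1403 0.09  ] [592.9 141.4] [50.8 47.9] 3.4
side [0.5867 0.2312 0.0687] [587.9 232.7] [58.4 57.1] 5.1
blue [199, 0, 313, 231, 43361] [388.3, 78.5] [ 1.54   0.42  -0.129] 5096 [1.54   0.1821 0.1599]
blue [234, 240, 27, 31, 703] [247.2, 255.0] [ 0.446 -0.168  0.106] 486 [ 0.4494 -0.1634  0.1097]
orange [306, 302, 32, 28, 736] [321.4, 315.4] [ 0.457 -0.321  0.11 ] 731 [ 0.457  -0.3207  0.1099]
t 0.1 p [0.137  0.558  0.2385] F [0.3 0.3 0.2] gap 0.0857 slide [-0.5153 -0.2111  0.0587] turn [-9.00e-02  5.00e-02  7.22e+01]
```

Both views agree: well about (0.587, 0.231), yaw about 4°, blue jar about (0.449, -0.162). First move is above the well with the fingers closing.

```bash
python3 -m handwheel '{"slide":[[-0.04,-0.016,0],[-0.08,-0.033,0],[-0.12,-0.05,0.005],[-0.16,-0.066,0.01],[-0.2,-0.082,0.015],[-0.24,-0.1,0.02],[-0.28,-0.115,0.025],[-0.32,-0.131,0.03],[-0.36,-0.147,0.035],[-0.4,-0.164,0.04],[-0.43,-0.176,0.04],[-0.46,-0.188,0.04]],"turn":[[0,0,6],[0,0,12],[0,0,18],[0,0,24],[0,0,30],[0,0,36],[0,0,42],[0,0,48],[0,0,54],[0,0,60],[0,0,66],[0,0,72]],"fingers":[0,0,0,0,0,0,0,0,0,0,0,0]}' 40; python3 -c "
from h import *
plan(.587,.231,.12,4)"
```

```text
clock: 1.1
tcp_pos: [0.5397, 0.2638, 0.1977]
orientation: [-0.0, 0.683, 0.731, -0.002]
wrist_force: [-0.7, 0.1, -0.1]
finger_gap: -0.0
t 1.1 p [0.5397 0.2638 0.1977] F [-0.7  0.1 -0.1] gap -0.0 slide [-0.0358  0.0452  0.0776] turn [-0.14  0.11 -0.11]
```

```bash
python3 -m handwheel '{"slide":[[-0.018,0.022,0.02],[-0.036,0.045,0.04],[-0.036,0.045,0.07],[-0.036,0.045,0.09],[-0.036,0.045,0.1],[-0.036,0.045,0.1],[-0.036,0.045,0.1]],"turn":[[0,0,0],[0,0,0],[0,0,0],[0,0,0],[0,0,0],[0,0,0],[0,0,0]],"fingers":[0,0,0,0,0,0,0]}' 40
python3 - <<'E'
from h import *
plan(.587,.231,.055,4)
c=snap('side','side1')
cv2.imwrite('pics/side1z.png',cv2.resize(c['frame'][60:230,100:330,::-1],None,fx=3,fy=3))
E
```

```text
clock: 1.68
tcp_pos: [0.5864, 0.2309, 0.0975]
orientation: [-0.0, 0.683, 0.731, -0.002]
wrist_force: [-0.5, 0.1, 0.6]
finger_gap: 0.0
t 1.6833 p [0.5864 0.2309 0.0975] F [-0.5  0.1  0.6] gap 0.0 slide [0.0001 0.0008 0.0425] turn [-0.2   0.12 -0.09]
```

View pics/side1z.png

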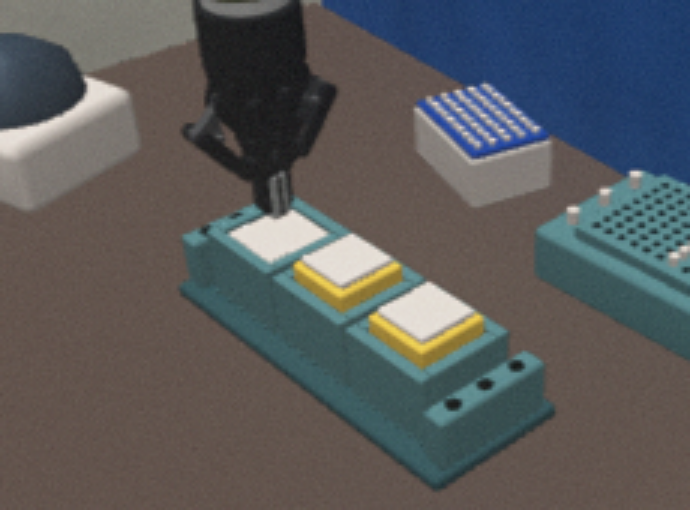

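The closed tips (zoom ~(278,212)) stand over the centre of the plain cover, clear of the skirted ones. Pushing down next.

```bash
python3 -m handwheel '{"slide":[[0,0,0.01],[0,0,0.016],[0,0,0.02],[0,0,0.024],[0,0,0.028],[0,0,0.032],[0,0,0.036],[0,0,0.038],[0,0,0.038]],"turn":[[0,0,0],[0,0,0],[0,0,0],[0,0,0],[0,0,0],[0,0,0],[0,0,0],[0,0,0],[0,0,0]],"fingers":[0,0,0,0,0,0,0,0,0]}'; python3 -c "
from h import *
plan(.587,.231,.055,4)"
```

```text
clock: 2.48
tcp_pos: [0.5871, 0.2315, 0.0609]
orientation: [0.0, 0.682, 0.731, -0.001]
wrist_force: [-1.9, 1.2, 2.1]
finger_gap: 0.0005
t 2.4833 p [0.5871 0.2315 0.0609] F [-1.9  1.2  2.1] gap 0.0005 slide [-0.0005 -0.0001  0.0059] turn [-0.05  0.07 -0.06]
```

```bash
python3 -m handwheel '{"slide":[[0,0,0.002],[0,0,0.004],[0,0,0.006],[0,0,0.008],[0,0,0.008],[0,0,0.008]],"turn":[[0,0,0],[0,0,0],[0,0,0],[0,0,0],[0,0,0],[0,0,0]],"fingers":[0,0,0,0,0,0]}'; python3 -c "
from h import *
plan(.587,.231,.055,4)"
```

```text
clock: 2.98
tcp_pos: [0.5871, 0.2316, 0.055]
orientation: [0.001, 0.682, 0.731, -0.0]
wrist_force: [-4.9, -1.6, 13.3]
finger_gap: -0.0002
t 2.9833 p [0.5871 0.2316 0.055 ] F [-4.9 -1.6 13.3] gap -0.0002 slide [-0.0006 -0.0002 -0.    ] turn [ 0.02  0.06 -0.05]
```

```bash
python3 -m handwheel '{"slide":[[0,0,0.002],[0,0,0.004],[0,0,0.005],[0,0,0.005],[0,0,0.005]],"turn":[[0,0,0],[0,0,0],[0,0,0],[0,0,0],[0,0,0]],"fingers":[0,0,0,0,0]}'; python3 -c "
from h import *
plan(.587,.231,.2,4)"
```

```text
clock: 3.4
tcp_pos: [0.5872, 0.2316, 0.0548]
orientation: [0.001, 0.682, 0.731, 0.001]
wrist_force: [-11.2, -2.9, 29.7]
finger_gap: 0.0003
t 3.4 p [0.5872 0.2316 0.0548] F [-11.2  -2.9  29.7] gap 0.0003 slide [-0.0007  0.0002 -0.1452] turn [ 0.18  0.06 -0.04]
```

Hard stop: the tip is at 0.047 m and the force rose from about 2–6 N to 30 N without moving further. Retreating.

```bash
python3 -m handwheel '{"slide":[[0,0,-0.02],[0,0,-0.05],[0,0,-0.09],[0,0,-0.125],[-0.03,0,-0.145],[-0.07,0,-0.145],[-0.11,-0.01,-0.145],[-0.15,-0.02,-0.145],[-0.19,-0.03,-0.145],[-0.23,-0.05,-0.145],[-0.27,-0.07,-0.145],[-0.3,-0.09,-0.145]],"turn":[[0,0,0],[0,0,0],[0,0,0],[0,0,0],[0,0,0],[0,0,0],[0,0,0],[0,0,0],[0,0,0],[0,0,0],[0,0,0],[0,0,0]],"fingers":[0,0,0,0,0,0,0,0.5,1,1,1,1]}'
python3 - <<'E'
from h import *
plan(.449,-.162,.16,4)
c=snap('top','top2')
for w in whites(c): print(*w)
for k,L in jar_lids(c).items():
    for s,ce,m in L:
        p=pts(c)[m&(c['depth']>0)]; print(k,s,ce,p.mean(0).round(4) if len(p) else '')
cv2.imwrite('pics/top2z.png',cv2.resize(c['frame'][130:260,105:405,::-1],None,fx=2.6,fy=2.6))
E
```

```text
clock: 4.4
tcp_pos: [0.5175, -0.0754, 0.1996]
orientation: [0.002, 0.682, 0.731, 0.001]
wrist_force: [1.1, -2.1, -0.5]
finger_gap: 0.0607
t 4.4 p [ 0.5175 -0.0754  0.1996] F [ 1.1 -2.1 -0.5] gap 0.0607 slide [-0.0816 -0.0745  0.0394] turn [ 0.21  0.09 -0.04]
[0.5872 0.2323 0.0479] [586.7 232.9] [58.9 58.1] 1.6
[0.5922 0.1416 0.0907] [593.1 140.6] [47.3 46.1] 1.3
[0.5989 0.052  0.091 ] [599.4  51.9] [48.2 47. ] 4.4
blue [302, 220, 15, 17, 225] [308.6, 228.1] [ 0.448  -0.1628  0.1236]
orange [365, 216, 20, 18, 292] [374.9, 224.6] [ 0.4564 -0.3186  0.1108]
```

View pics/top2z.png

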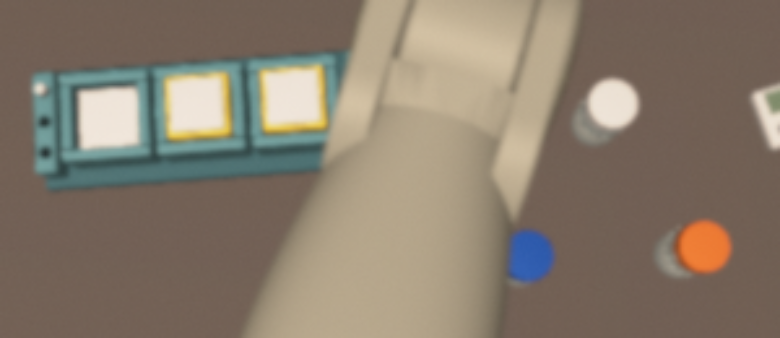

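The cover now lies in the dark-edged well (zoom ~(108,118)) at z ≈ 0.048, so it is fully down. The blue jar (528,256) and orange jar (704,247) have not moved. Now above the blue jar.

```bash
python3 -m handwheel '{"slide":[[-0.025,-0.025,0],[-0.05,-0.05,0],[-0.082,-0.0745,0.01],[-0.082,-0.0745,0.03],[-0.082,-0.0745,0.05],[-0.082,-0.0745,0.05],[-0.082,-0.0745,0.05]],"turn":[[0.2,0,0],[0.2,0,0],[0.2,0,0],[0.2,0,0],[0.2,0,0],[0.2,0,0],[0.2,0,0]],"fingers":[1,1,1,1,1,1,1]}'
python3 - <<'E'
from h import *
plan(.449,-.162,.074,4)
c=snap('side','side3')
cv2.imwrite('pics/side3z.png',cv2.resize(c['frame'][130:384,150:450,::-1],None,fx=2.3,fy=2.3))
E
```

```text
clock: 5.03
tcp_pos: [0.4438, -0.1674, 0.1493]
orientation: [-0.001, 0.685, 0.729, -0.003]
wrist_force: [1.1, 0.3, 0.9]
finger_gap: 0.0854
t 5.0333 p [ 0.4438 -0.1674  0.1493] F [1.1 0.3 0.9] gap 0.0854 slide [0.0053 0.0059 0.0753] turn [-0.33  0.21 -0.4 ]
```

View pics/side3z.png

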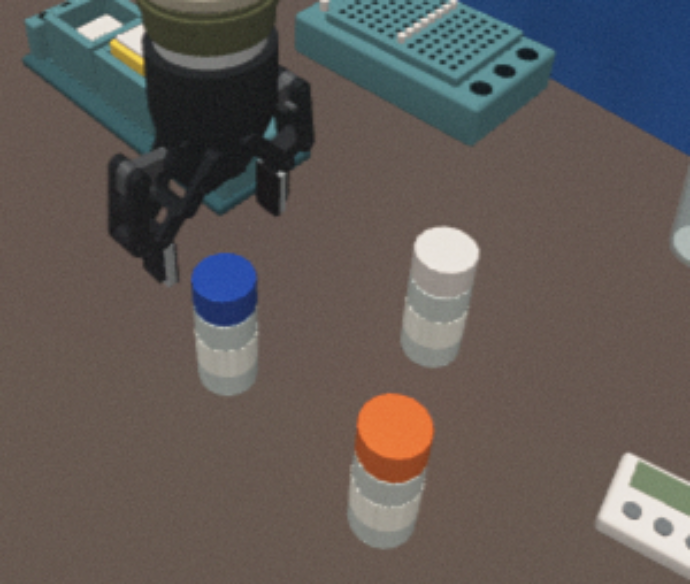

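The open fingers straddle the blue jar (zoom lid ~(225,290)) and hang above it. Correct by 5 mm and descend.

```bash
python3 -m handwheel '{"slide":[[0.005,0.006,0],[0.005,0.006,0],[0.005,0.006,0.02],[0.005,0.006,0.04],[0.005,0.006,0.06],[0.005,0.006,0.07],[0.005,0.006,0.075],[0.005,0.006,0.075],[0.005,0.006,0.075]],"turn":[[-0.3,0.2,-0.4],[-0.3,0.2,-0.4],[-0.3,0.2,-0.4],[-0.3,0.2,-0.4],[-0.3,0.2,-0.4],[-0.3,0.2,-0.4],[-0.3,0.2,-0.4],[-0.3,0.2,-0.4],[-0.3,0.2,-0.4]],"fingers":[1,1,1,1,1,1,1,1,1]}'
python3 - <<'E'
from h import *
plan(.449,-.162,.074,4)
c=snap('side','side4')
cv2.imwrite('pics/side4z.png',cv2.resize(c['frame'][130:384,150:450,::-1],None,fx=2.3,fy=2.3))
E
```

```text
clock: 5.83
tcp_pos: [0.4508, -0.1626, 0.0759]
orientation: [0.001, 0.682, 0.732, 0.0]
wrist_force: [0.2, -0.3, -0.4]
finger_gap: 0.085
t 5.8333 p [ 0.4508 -0.1626  0.0759] F [ 0.2 -0.3 -0.4] gap 0.085 slide [ 0.0008 -0.0018  0.0019] turn [0.11 0.11 0.07]
```

View pics/side4z.png

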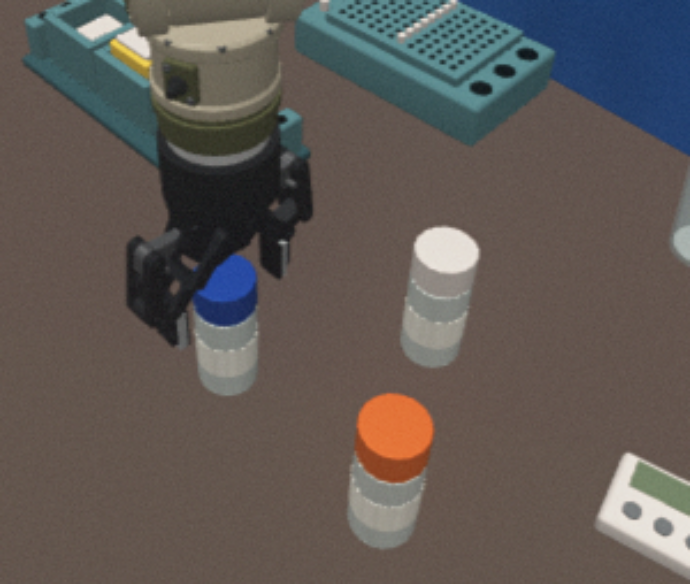

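The jar stands between the two pads (zoom pads at (182,330) and (283,258)). Closing on it.

```bash
python3 -m handwheel '{"slide":[[0.001,-0.002,0.002],[0.001,-0.002,0.002],[0.001,-0.002,0.002],[0.001,-0.002,0.002],[0.001,-0.002,0.002],[0.001,-0.002,0.002],[0.001,-0.002,0.002],[0.001,-0.002,0.002]],"turn":[[0.1,0.1,0],[0.1,0.1,0],[0.1,0.1,0],[0.1,0.1,0],[0.1,0.1,0],[0.1,0.1,0],[0.1,0.1,0],[0.1,0.1,0]],"fingers":[0.3,0,0,0,0,0,0,0]}' 45; python3 -c "
from h import *
plan(.449,-.162,.21,4)"
```

```text
clock: 6.55
tcp_pos: [0.4496, -0.1623, 0.0749]
orientation: [0.001, 0.682, 0.732, 0.0]
wrist_force: [0.2, 1.4, 5.6]
finger_gap: 0.0454
t 6.55 p [ 0.4496 -0.1623  0.0749] F [0.2 1.4 5.6] gap 0.0454 slide [ 0.0002 -0.0003 -0.1351] turn [0.12 0.07 0.06]
```

```bash
python3 -m handwheel '{"slide":[[0,0,-0.01],[0,0,-0.025],[0,0,-0.045],[0,0,-0.065],[0,0,-0.085],[0,0,-0.105],[0,0,-0.12],[0,0,-0.135],[0,0,-0.135],[0,0,-0.135]],"turn":[[0,0,0],[0,0,0],[0,0,0],[0,0,0],[0,0,0],[0,0,0],[0,0,0],[0,0,0],[0,0,0],[0,0,0]],"fingers":[0,0,0,0,0,0,0,0,0,0]}'
python3 - <<'E'
from h import *
plan(.587,.2315,.21,4)
c=snap('side','side5')
cv2.imwrite('pics/side5z.png',cv2.resize(c['frame'][100:384,150:450,::-1],None,fx=2,fy=2))
E
```

```text
clock: 7.38
tcp_pos: [0.4494, -0.1623, 0.2098]
orientation: [0.001, 0.682, 0.732, 0.0]
wrist_force: [0.4, -0.1, -2.6]
finger_gap: 0.0456
t 7.3833 p [ 0.4494 -0.1623  0.2098] F [ 0.4 -0.1 -2.6] gap 0.0456 slide [ 0.3831  0.1651 -0.0004] turn [0.14 0.09 0.05]
```

View pics/side5z.png

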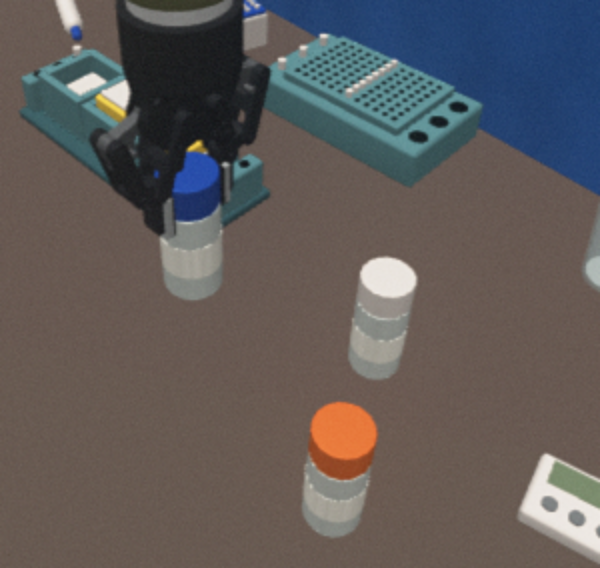

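The blue jar hangs upright in the grip (zoom lid ~(190,185)), and the other jars are untouched. Carrying it at safe height.

```bash
python3 -m handwheel '{"slide":[[0.009,0.004,0],[0.028,0.012,0],[0.055,0.024,0],[0.083,0.036,0],[0.115,0.05,0],[0.147,0.063,0],[0.179,0.077,0],[0.211,0.091,0],[0.239,0.103,0],[0.262,0.113,0],[0.28,0.121,0],[0.285,0.123,0]],"turn":[[0,0,0],[0,0,0],[0,0,0],[0,0,0],[0,0,0],[0,0,0],[0,0,0],[0,0,0],[0,0,0],[0,0,0],[0,0,0],[0,0,0]],"fingers":[0,0,0,0,0,0,0,0,0,0,0,0]}'; python3 -c "
from h import *
plan(.587,.2315,.19,4)"
```

```text
clock: 8.43
tcp_pos: [0.5511, 0.1345, 0.207]
orientation: [-0.001, 0.68, 0.733, -0.0]
wrist_force: [-0.0, 0.3, -2.0]
finger_gap: 0.045
t 8.4333 p [0.5511 0.1345 0.207 ] F [-0.   0.3 -2. ] gap 0.045 slide [0.0941 0.043  0.017 ] turn [-0.07 -0.02  0.26]
```

```bash
python3 -m handwheel '{"slide":[[0.012,0.005,0],[0.03,0.014,0],[0.05,0.023,0],[0.07,0.032,0],[0.085,0.039,0],[0.094,0.043,0],[0.094,0.043,0],[0.094,0.043,0],[0.094,0.043,0]],"turn":[[0,0,0],[0,0,0],[0,0,0],[0,0,0],[0,0,0],[0,0,0],[0,0,0],[0,0,0],[0,0,0]],"fingers":[0,0,0,0,0,0,0,0,0]}'
python3 - <<'E'
from h import *
plan(.587,.2315,.122,4)
c=snap('side','side6')
cv2.imwrite('pics/side6z.png',cv2.resize(c['frame'][40:240,100:330,::-1],None,fx=3,fy=3))
E
```

```text
clock: 9.18
tcp_pos: [0.5864, 0.2305, 0.2065]
orientation: [-0.001, 0.681, 0.733, -0.001]
wrist_force: [0.6, -0.4, -2.0]
finger_gap: 0.0451
t 9.1833 p [0.5864 0.2305 0.2065] F [ 0.6 -0.4 -2. ] gap 0.0451 slide [0.001  0.0009 0.0845] turn [-0.15  0.02  0.22]
```

View pics/side6z.png

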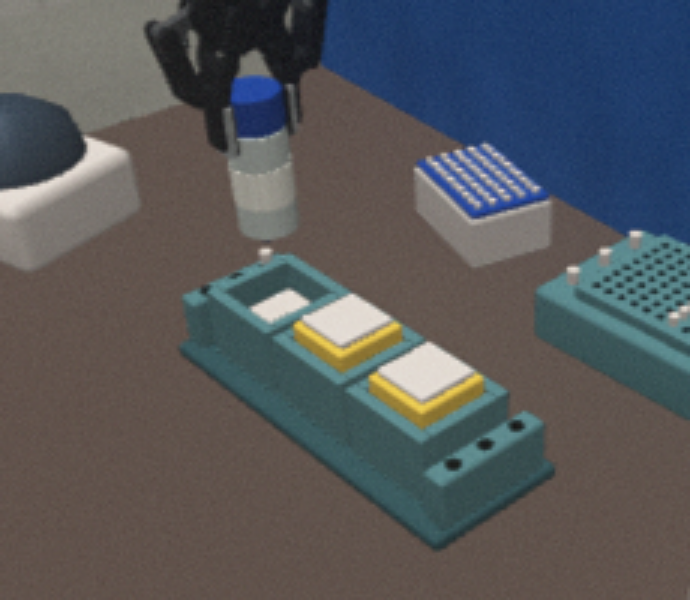

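The jar (zoom ~(262,160)) hangs above the open, recessed well (280,300). I lower it to just above the rim and check alignment.

```bash
python3 -m handwheel '{"slide":[[0.001,0.001,0.006],[0.001,0.001,0.016],[0.001,0.001,0.028],[0.001,0.001,0.04],[0.001,0.001,0.048],[0.001,0.001,0.05],[0.001,0.001,0.05]],"turn":[[-0.1,0,0.2],[-0.1,0,0.2],[-0.1,0,0.2],[-0.1,0,0.2],[-0.1,0,0.2],[-0.1,0,0.2],[-0.1,0,0.2]],"fingers":[0,0,0,0,0,0,0]}'
python3 - <<'E'
from h import *
plan(.587,.2315,.122,4)
c=snap('side','side7'); P=pts(c)
# jar body: points between z .085 and .15 near well, fit circle centre per height slice
m=(np.hypot(P[...,0]-.587,P[...,1]-.2315)<.045)&(c['depth']>0)
for a,b in((.083,.095),(.095,.11),(.11,.125)):
    q=P[m&(P[...,2]>a)&(P[...,2]<b)]
    q=q[np.hypot(q[:,0]-.587,q[:,1]-.2315)<.033]
    from scipy.optimize import least_squares
    f=lambda p:np.hypot(q[:,0]-p[0],q[:,1]-p[1])-.023
    r=least_squares(f,[.587,.2315],loss='soft_l1',f_scale=.002); print(a,len(q),r.x.round(4),np.median(abs(r.fun)).round(4))
cv2.imwrite('pics/side7z.png',cv2.resize(c['frame'][40:240,100:330,::-1],None,fx=3,fy=3))
E
```

```text
clock: 9.82
tcp_pos: [0.5866, 0.2309, 0.1556]
orientation: [-0.001, 0.682, 0.731, -0.001]
wrist_force: [-0.6, -0.3, -1.7]
finger_gap: 0.0449
t 9.8167 p [0.5866 0.2309 0.1556] F [-0.6 -0.3 -1.7] gap 0.0449 slide [0.0005 0.0005 0.0336] turn [-0.15  0.03 -0.03]
0.083 87 [0.5874 0.2321] 0.0008
0.095 106 [0.5873 0.232 ] 0.0008
0.11 115 [0.5871 0.2314] 0.0008
```

View pics/side7z.png

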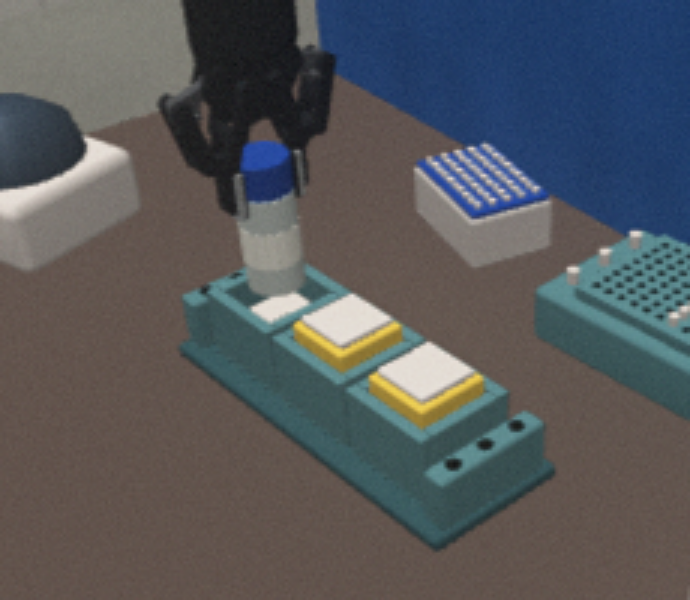

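The jar axis measures (0.587, 0.232), within 1 mm of the well, and is upright. The picture shows its foot just over the mouth (~(275,285)). Lowering it in.

```bash
python3 -m handwheel '{"slide":[[0,0,0.005],[0,0,0.01],[0,0,0.015],[0,0,0.02],[0,0,0.024],[0,0,0.028],[0,0,0.03],[0,0,0.03],[0,0,0.03]],"turn":[[0,0,0],[0,0,0],[0,0,0],[0,0,0],[0,0,0],[0,0,0],[0,0,0],[0,0,0],[0,0,0]],"fingers":[0,0,0,0,0,0,0,0,0]}'; python3 -c "
from h import *
plan(.587,.2315,.122,4)"
```

```text
clock: 10.62
tcp_pos: [0.5871, 0.2311, 0.1264]
orientation: [-0.0, 0.682, 0.731, -0.001]
wrist_force: [-0.5, 0.7, -1.6]
finger_gap: 0.0451
t 10.6167 p [0.5871 0.2311 0.1264] F [-0.5  0.7 -1.6] gap 0.0451 slide [ 0.0004 -0.0001  0.0044] turn [-0.07  0.02 -0.02]
```

```bash
python3 -m handwheel '{"slide":[[0,0,0.001],[0,0,0.002],[0,0,0.003],[0,0,0.004],[0,0,0.005],[0,0,0.006],[0,0,0.006],[0,0,0.006]],"turn":[[0,0,0],[0,0,0],[0,0,0],[0,0,0],[0,0,0],[0,0,0],[0,0,0],[0,0,0]],"fingers":[0,0,0,0,0,0,0,0]}'; python3 -c "
from h import *
plan(.587,.2315,.122,4)"
```

```text
clock: 11.28
tcp_pos: [0.5873, 0.2313, 0.1218]
orientation: [0.0, 0.682, 0.731, -0.0]
wrist_force: [-1.4, -0.9, 6.4]
finger_gap: 0.0455
t 11.2833 p [0.5873 0.2313 0.1218] F [-1.4 -0.9  6.4] gap 0.0455 slide [ 0.0003 -0.0002 -0.0002] turn [-0.    0.   -0.01]
```

The foot is on the cover: z stopped at 0.122, as expected for a fully-down cover, and the force reversed to +6 N. Releasing.

```bash
python3 -m handwheel '{"slide":[[0,0,0],[0,0,0],[0,0,0],[0,0,0],[0,0,0],[0,0,0]],"turn":[[0,0,0],[0,0,0],[0,0,0],[0,0,0],[0,0,0],[0,0,0]],"fingers":[0.7,0.8,0.9,1,1,1]}'
python3 - <<'E'
from h import *
plan(.587,.2315,.24,4)
c=snap('side','side8')
cv2.imwrite('pics/side8z.png',cv2.resize(c['frame'][40:240,100:330,::-1],None,fx=3,fy=3))
E
```

```text
clock: 11.78
tcp_pos: [0.5872, 0.2312, 0.1216]
orientation: [-0.0, 0.682, 0.731, -0.0]
wrist_force: [0.8, -0.9, -0.4]
finger_gap: 0.0855
t 11.7833 p [0.5872 0.2312 0.1216] F [ 0.8 -0.9 -0.4] gap 0.0855 slide [ 0.0003 -0.0002 -0.1184] turn [-0.02  0.01 -0.01]
```

View pics/side8z.png

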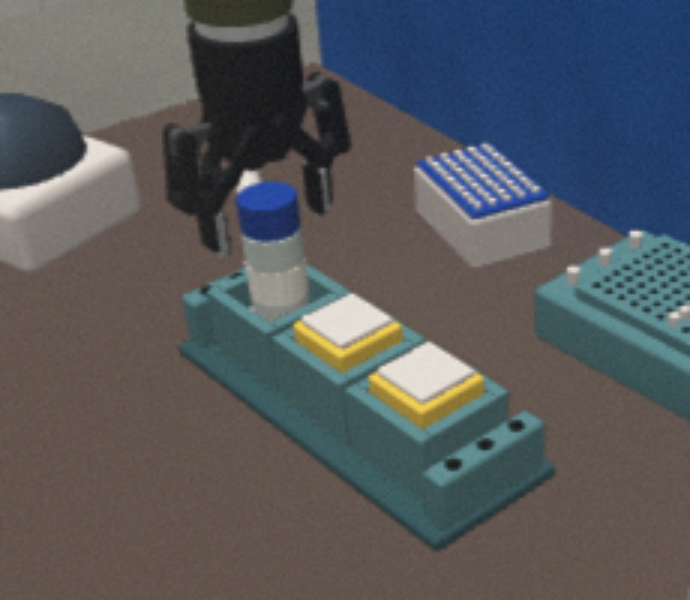

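The jar stands in the well (zoom lid ~(268,210)) with the fingers open and clear of it. Straight up, then aside for a final look.

```bash
python3 -m handwheel '{"slide":[[0,0,-0.01],[0,0,-0.03],[0,0,-0.055],[0,0,-0.085],[0,0,-0.115],[0,0,-0.135],[0,-0.01,-0.14],[0,-0.04,-0.14],[0,-0.08,-0.14],[0,-0.12,-0.14],[0,-0.14,-0.14],[0,-0.14,-0.14]],"turn":[[0,0,0],[0,0,0],[0,0,0],[0,0,0],[0,0,0],[0,0,0],[0,0,0],[0,0,0],[0,0,0],[0,0,0],[0,0,0],[0,0,0]],"fingers":[1,1,1,1,1,1,1,1,1,1,1,1]}'
python3 - <<'E'
from h import *
from scipy.optimize import least_squares
plan(.587,.2315,.24,4)
c=snap('side','side9'); P=pts(c)
for a,b in((.08,.095),(.095,.12),(.12,.135),(.135,.15)):
    q=P[(c['depth']>0)&(P[...,2]>a)&(P[...,2]<b)&(np.hypot(P[...,0]-.587,P[...,1]-.2315)<.033)]
    r=least_squares(lambda p:np.hypot(q[:,0]-p[0],q[:,1]-p[1])-.023,[.587,.2315],loss='soft_l1',f_scale=.002); print(a,len(q),r.x.round(4))
for n,cc in(('side',c),('top',snap('top','top9'))):
    Q=pts(cc)
    for k,L in jar_lids(cc).items():
        for s,ce,m in L:
            p=Q[m&(cc['depth']>0)]
            if s[4]<2000 and len(p): print(n,k,s,p.mean(0).round(4),'ztop',np.percentile(p[:,2],90).round(4))
cv2.imwrite('pics/side9z.png',cv2.resize(c['frame'],(768,576)))if 0 else cv2.imwrite('pics/side9z.png',cv2.resize(c['frame'][:,:,::-1],(768,576)))
E
```

```text
clock: 12.83
tcp_pos: [0.442, 0.221, 0.2616]
orientation: [-0.001, 0.681, 0.732, -0.001]
wrist_force: [0.3, 0.4, 0.3]
finger_gap: 0.0856
t 12.8333 p [0.442  0.221  0.2616] F [0.3 0.4 0.3] gap 0.0856 slide [1.000e-04 1.455e-01 2.110e-02] turn [-0.2   0.03  0.09]
0.08 113 [0.588 0.232]
0.095 188 [0.5882 0.2322]
0.12 113 [0.5882 0.2324]
0.135 116 [0.5882 0.2321]
side blue [179, 101, 20, 19, 289] [0.5823 0.2222 0.1511] ztop 0.1576
side orange [306, 302, 32, 28, 739] [ 0.4571 -0.3208  0.1098] ztop 0.1109
top blue [127, 158, 21, 19, 311] [0.5861 0.2298 0.1564] ztop 0.1601
top orange [366, 216, 19, 18, 284] [ 0.4565 -0.3185  0.1112] ztop 0.1138
```

View pics/side9z.png

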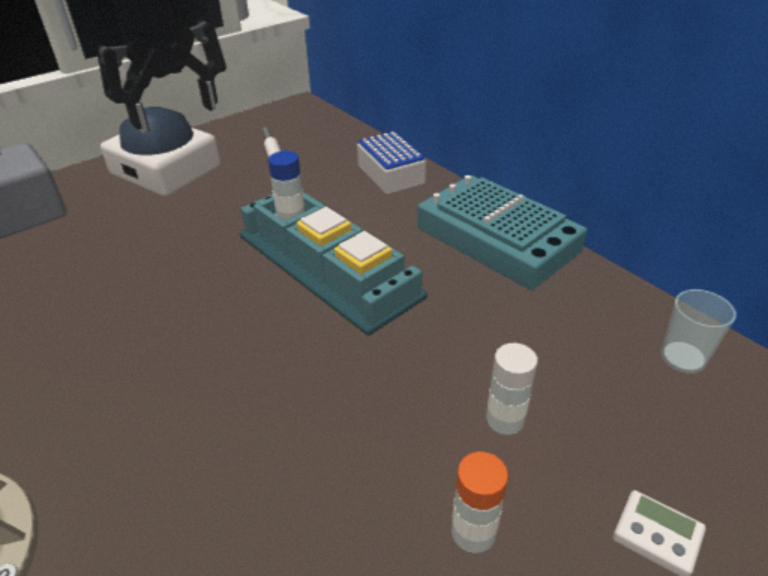

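View pics/top9.png

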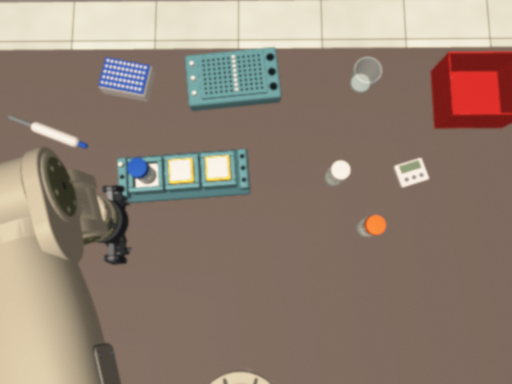

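The jar stands upright in the well: side view lid ~(285,165), top view ~(138,168). Its top is at 0.1576 m against 0.157 expected, and its axis is vertical and within about 1.5 mm of the well's centre. The orange jar is unmoved and the arm is clear.

```bash
python3 -c "
from h import *
print(np.round(readout.get_state()['qvel'],3)); print(workorder.hand_in())"
```

```text
[-0.014  0.038  0.045 -0.009 -0.002 -0.001]
the job is handed in; nothing more can be done
None
```

The blue-lidded jar now stands upright at the bottom of the empty well, and I handed the job in at about 13 s of the 54 s allowed.

- **Empty well:** It was the one at the +y end of the block, at about (0.587, 0.231). With the closed, empty fingers I pushed its cover to a hard stop. The fingertips stopped at 0.047 m, 25 mm below the rim, and held there as the force rose to about 30 N. Afterwards the camera read the cover at 0.048 m.
- **Blue jar:** I gripped it by its upper half, carried it over and lowered it until it rested on the cover (about 6 N upward) before opening the fingers.
- **Final check of the jar:** Its top is at 0.158 m (0.157 m expected). Its axis is vertical to within measurement error and about 1.5 mm from the well's centre.
- **Orange jar:** Its measured position changed by less than 0.5 mm from start to finish, and it is still standing.
- **Arm:** It was clear of everything, with a wrist force of about 0.6 N and the joints still settling at no more than 0.045 rad/s at hand-in.

No check failed. The one small disagreement is that the top camera reads heights about 1–3 mm high compared with the side camera, roughly its calibration tolerance.

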